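# Couple the warming dish to the buffet power unit

## Task

Put the rectangular warming dish into service on the buffet: first make sure both handles on the power unit are off, leaning towards the robot, before you touch the dish. Then set the dish on the table flush and square against the end of the power unit away from the round tureen, centred on that end, keeping it level. Finally switch on only the handle next to the dish, leaving the other one off and the tureen, glasses and mill where they stand.

Things in the scene. Friction and masses are not known exactly. Their poses are not given: they have to be found in the camera images.
- unit: power unit, fixed to the table: steel box 150 (its x) by 180 (its y) by 50 mm high with two black-gripped toggle handles on top. Origin: centre of its underside, on the table. Its x axis points away from the robot, y to its left; it may be turned up to about 0.3 rad. Its two docking ends are its +y and -y faces, 90 mm from the origin.
- handle_left (a joint): toggle handle nearer the unit's +y end. 0 = off, leaning 0.6 rad towards the robot (unit -x); 1.2 = on, leaning 0.6 rad away; weighted, it falls over centre (0.6) to either stop; push with 2 to 3 N at the grip. It may start on or off. Pivot (axis along unit y) at (0, 45, 62) mm in the unit's frame; a flat steel arm 30 mm wide, 10 mm thick carries the grip.
- handle_right (a joint): the same handle nearer the unit's -y end, pivot at (0, -45, 62) mm in the unit's frame; same values. It may start on or off; both handles have fallen to a stop within about 1 s of the start.
- grip_left (a point): centre of the left handle's cross grip: black round bar, 20 mm thick, 56 mm long along the unit's y, 90 mm from the pivot
- grip_right (a point): centre of the right handle's cross grip, same form
- end_left (a point): centre of the unit's +y end face, 25 mm above the table
- end_right (a point): centre of the unit's -y end face, 25 mm above the table
- dish: loose rectangular lidded steel dish, 0.6 to 1.0 kg, 150 mm (its x) by 140 mm (its y), 54 mm high to the lid, bridge handle on top. Origin: centre of its underside. It stands left or right of the unit. Either 150 mm long face (70 mm from the origin along its y) may go against the unit: flush and centred, its origin is 160 mm from the unit's origin along the unit's y.
- dish_grip (a point): centre of the dish's bridge handle bar, 88 mm above the dish's underside: bar 104 mm long along the dish's x, 20 mm wide, 16 mm thick (80 to 96 mm high), with a free space under it of 26 mm and posts at its two ends
- tureen: bystander: round steel lidded tureen, 150 mm across, 114 mm high, origin under its centre. It stands on the other side of the unit from the dish.
- mill: bystander: dark wooden pepper mill, 52 mm across, 130 mm high, standing close in front of the unit; origin under its centre
- flute: bystander: champagne flute, 64 mm across, 190 mm high, standing close behind the unit; origin under its centre
- wine_glass_a: bystander: wine glass, 70 mm across, 165 mm high, behind on the left; origin under its centre
- wine_glass_b: bystander: wine glass, 70 mm across, 165 mm high, behind on the right; origin under its centre
There are look-alikes about, which are no part of the job. What is shaped like the unit but orange is not meant. What is shaped like the dish but red is not meant.

How it is judged (in metres and radians):
On the way, in this order (a step that is already met when the one before it is completed fails the run):
1. with both handles off, the dish stands flush and square against the end of the unit away from the tureen (((world y of tureen below 0 m and y of dish in the frame of unit between 0.155 and 0.165 m and x of dish in the frame of unit between -0.012 and 0.012 m and angle between the x axis of dish and the x axis of unit, either way round below 0.05 rad and height (world z) of dish below 0.004 m and angle between dish's own z axis and vertical below 0.05 rad and value of joint each of handle_left, handle_right below 0.15 rad) or (world y of tureen above 0 m and y of dish in the frame of unit between -0.165 and -0.155 m and x of dish in the frame of unit between -0.012 and 0.012 m and angle between the x axis of dish and the x axis of unit, either way round below 0.05 rad and height (world z) of dish below 0.004 m and angle between dish's own z axis and vertical below 0.05 rad and value of joint each of handle_right, handle_left below 0.15 rad))), for 0.2 s.
2. the handle next to the dish is on, the other off (((world y of tureen below 0 m and y of dish in the frame of unit between 0.155 and 0.165 m and x of dish in the frame of unit between -0.012 and 0.012 m and angle between the x axis of dish and the x axis of unit, either way round below 0.05 rad and height (world z) of dish below 0.004 m and angle between dish's own z axis and vertical below 0.05 rad and value of joint handle_left above 1.05 rad and value of joint handle_right below 0.15 rad) or (world y of tureen above 0 m and y of dish in the frame of unit between -0.165 and -0.155 m and x of dish in the frame of unit between -0.012 and 0.012 m and angle between the x axis of dish and the x axis of unit, either way round below 0.05 rad and height (world z) of dish below 0.004 m and angle between dish's own z axis and vertical below 0.05 rad and value of joint handle_right above 1.05 rad and value of joint handle_left below 0.15 rad))), for 0.2 s.
At the end, for the whole second after the job is handed in: The dish stands at rest on the table (within 4 mm) against the end of the unit away from the tureen: gap under 5 mm, centred within 12 mm, square within 0.05 rad; the handle at that end is fully on (above 1.05 rad), the other off (below 0.15 rad), both at rest (((world y of tureen below 0 m and y of dish in the frame of unit between 0.155 and 0.165 m and x of dish in the frame of unit between -0.012 and 0.012 m and angle between the x axis of dish and the x axis of unit, either way round below 0.05 rad and height (world z) of dish below 0.004 m and angle between dish's own z axis and vertical below 0.05 rad and value of joint handle_left above 1.05 rad and value of joint handle_right below 0.15 rad) or (world y of tureen above 0 m and y of dish in the frame of unit between -0.165 and -0.155 m and x of dish in the frame of unit between -0.012 and 0.012 m and angle between the x axis of dish and the x axis of unit, either way round below 0.05 rad and height (world z) of dish below 0.004 m and angle between dish's own z axis and vertical below 0.05 rad and value of joint handle_right above 1.05 rad and value of joint handle_left below 0.15 rad)) and velocity of joint handle_left between -0.05 and 0.05 rad/s and velocity of joint handle_right between -0.05 and 0.05 rad/s and linear speed of dish below 0.02 m/s); the robot touches nothing.
It fails at once if the dish is touched by the robot while a handle is on (contact force between any of the arm, the fingers and dish above 0.5 N and value of joint any of handle_left, handle_right above 0.6 rad).
It fails at once if the dish is tipped by more than 0.35 rad (angle between dish's own z axis and vertical above 0.35 rad).
It fails at once if a bystander is moved by more than 30 mm or knocked over (distance of any of tureen, wine_glass_a, wine_glass_b, flute, mill from where it was at the start of the episode above 0.03 m or angle between any of tureen, wine_glass_a, wine_glass_b, flute, mill's own z axis and vertical above 0.35 rad).
It also fails if it takes over 72 s, if anything falls off the work surface, if the arm or the gripper's body presses on something with over 40 N, if the wrist force passes 120 N, or if a joint passes its speed limit or range.

## Robot

A 6-joint arm with a two-finger parallel gripper is mounted at the origin on the work surface. World frame = base frame: x ahead of the robot, y to its left, z up, the work surface at z = 0. Lengths are in m, angles in degrees, forces in N, time in s.
With the tool pointing down it reaches from about 0.35 to 0.775 m from the base axis. Payload 5.5 kg.
Tool frame: the origin (TCP) lies at the very end of the fingers, on their centre line; the grasp point (between the pads) lies 19 mm behind it; z points along the fingers, y is the line along which they close (so a half turn about z gives the same grasp; the last joint's range is limited). The gripper opens to 85 mm and grips with 20 to 120 N. Pads are 22 mm wide; open, the fingers measure 114 mm over their backs; the gripper's body (76 mm by 85 mm) begins 54 mm behind the grasp point. The pads swing forward as they close: fully open they stand 13 mm farther back than shut.
Start: joints at [-76.868, 17.945, 2.641, 74.691, 0, 82.002], TCP at [0.207, -0.536, 0.231] pointing down, gripper open.
Joint ranges: [-158.12, 158.12], [-49.38, 96.58], [-58.88, 72.47], [-126.05, 133.96], [-84.25, 85.87], [-180, 180]. Speed limits (degrees/s): [147.25, 147.25, 180, 180, 180, 180].

## Interface

Orientations are given as a 3x3 rotation matrix whose columns are the frame's x, y, z axes.
In Python, from rig import sensors, eyes, ticket gives the robot as it stands. The module is installed in compiled form; this text tells all that it offers.
- The arm moves only by the tool carry_out, never from a script. Its argument "moves" is a list of rows, each an object of numbers: "gripper": the opening, from 0 (shut) to 1 (fully open); "dx", "dy", "dz": the shift along the tool's x, y, z each as a share of 0.4 m, from -1 to 1; "ax", "ay", "az": the turn, a rotation vector about the tool's x, y, z each as a share of 2 rad, from -1 to 1. In form: [{"gripper": .., "dx": .., "dy": .., "dz": .., "ax": .., "ay": .., "az": ..}, ...]. A call has 1 to 20 rows; each row is the pose to reach, as a shift and turn from the pose commanded when the call began, along the tool's axes at that moment; what a row does not reach only later rows make up. A row lasts 1/12 s, in which the tool goes at most 41.7 mm and 7.16 degrees, less where a joint would pass 70% of its speed; a pose out of reach is approached as far as the arm can. A call with a number of a shift or a turn outside -1 to 1 is refused whole. A call with a gripper value outside its range is refused whole. The fingers move at their own pace and stop on an object; the grip force is fixed at half the most. Time passes only in rows, so rows that repeat a pose let the fingers close. It gives the time, the measured TCP pose, the force, the opening and the grip force at its end, in the units of the state.
- sensors.get_state(): the state, without advancing time (a new reading comes with each control period).
- eyes.capture(name): name is "scene" or "top" or "wrist"; returns a dict with "img" (384x512x3 uint8, blue, green, red), "K" (3x3 intrinsics, pixels), "rvec" (rotation vector, rad) and "tvec" (3), from world to camera coordinates, as OpenCV has them. Camera axes: x right, y down, z forward; pixel columns grow to the right and rows downward; lengths in m; the calibration is good to about 2 mm. A picture is of the moment at which its call begins. There is no depth.
- ticket.hand_in(): hands the job in; it is judged then, once.
The state is a dict: "time": time; "q": joint angles; "joint_vel": joint speeds; "effort": joint torques, N m; "eef_pos": TCP position; "orientation": TCP orientation; "ft_force": force on the tool from outside, world axes, zero at the start; "torque": the same for the moment, N m; "finger_gap": opening from 0.0 (shut) to 1.0 (fully open); "gripper_force": force on a finger pad.
Only numpy, scipy, OpenCV 4.12 (cv2) and the standard library are available. Lean on these libraries where they do the work, as an engineer would, in place of code of your own. Each camera call takes 0.05 s, during which the arm holds its last target. There are 200 camera calls.

## Working session

There is one attempt and no reset: what is moved stays moved. The work goes in short steps, Python scripts to look and compute and a tool call to move; the robot and the scene stay as the last step left them, time stands still between calls to the robot, and variables do not carry over. Pictures are saved under pics/ and viewed, at most 10 in all, crops included, and the job is handed in when it is done.

Besides the shell and the picture viewer there is one more tool, called as name([rows], argument=value, ...), one row to a line, values as JSON. carry_out: Moves the arm, as the interface text tells. Its arguments: {"type":"object","properties":{"moves":{"type":"array"}},"required":["moves"]}

```bash
mkdir -p pics && python3 - <<'E'
from rig import sensors, eyes
import cv2,pickle,numpy as np
o={}
for n in ["scene","top"]:
    c=eyes.capture(n);o[n]=c
    cv2.imwrite(f"pics/{n}0.png",cv2.resize(c["img"],(800,600),interpolation=cv2.INTER_CUBIC))
    R=cv2.Rodrigues(np.array(c["rvec"]))[0];print(n,-R.T@np.array(c["tvec"]).ravel(),R[2])
pickle.dump(o,open("cap0.pkl","wb"))
print(sensors.get_state())
E
```

```text
scene [ 1.174414   -0.12761958  1.02251432] [-0.57619312  0.11617175 -0.80901521]
top [0.47280595 0.01058437 1.25762285] [ 0.05245111  0.00269784 -0.99861985]
{'time': 0.1, 'q': array([-7.68695254e+01,  1.79880162e+01,  2.58356072e+00,  7.46926677e+01,
       -5.17330138e-04,  8.20009272e+01]), 'joint_vel': array([-0.03407658, -0.12117332,  0.18319652,  0.11259901,  0.11722653,
       -0.03368844]), 'effort': array([ 1.77623278e-03, -4.81726420e+01,  2.99243957e+01,  1.27877851e-02,
       -1.72881078e-04,  6.62918520e-08]), 'eef_pos': array([ 0.2071499 , -0.53588547,  0.23048356]), 'orientation': array([[ 9.32767803e-01,  3.60477559e-01, -3.93872142e-04],
       [ 3.60477703e-01, -9.32766373e-01,  1.64874974e-03],
       [ 2.26946594e-04, -1.67988280e-03, -9.99998563e-01]]), 'ft_force': array([-0.70940737, -0.60436617,  0.00865379]), 'torque': array([ 0.04091322, -0.04112932,  0.02279982]), 'gripper_force': 0.0, 'finger_gap': 0.9995874498154068}
```

View pics/scene0.png

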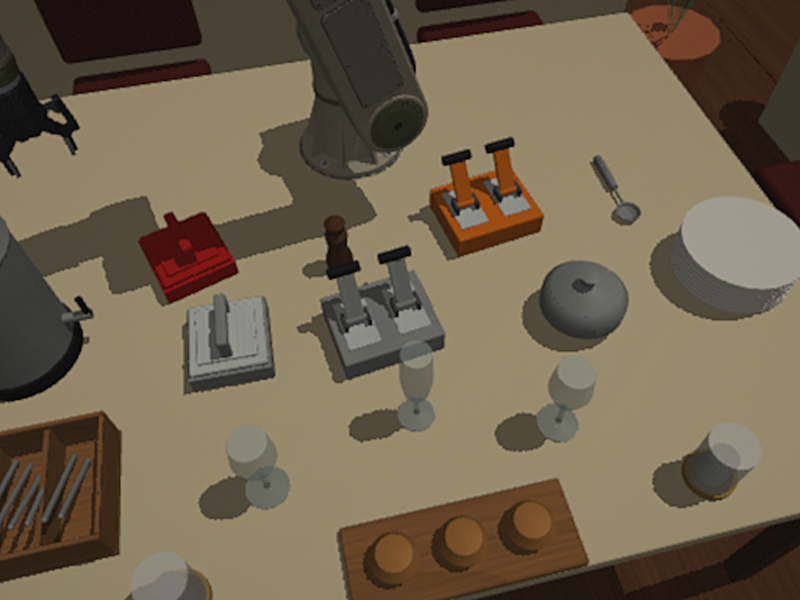

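View pics/top0.png

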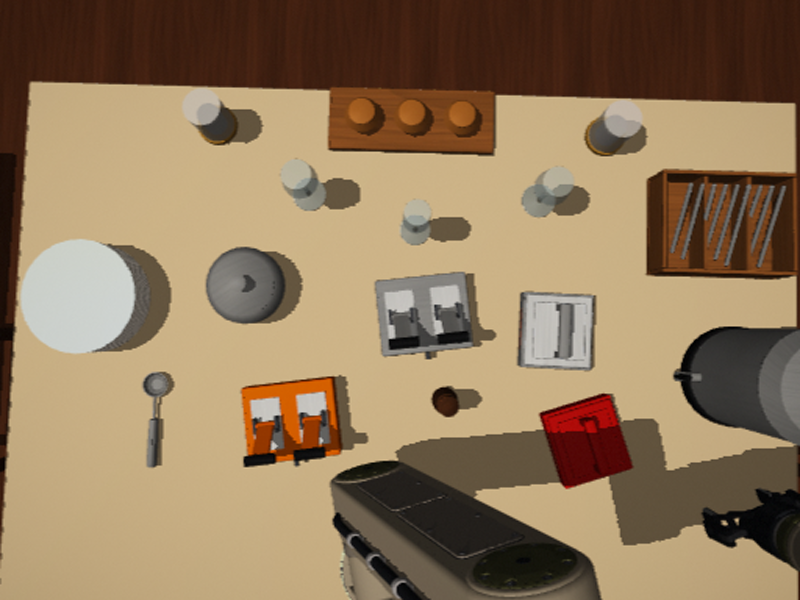

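The top view shows the steel unit at about (425,313), the dish on its right at (557,330), i.e. -y, and the tureen on its left at (245,285). So the dish goes to the -y end. I'll let the handles settle, then take zoomed crops.

carry_out([
  {"gripper": 1,"dx": 0,"dy": 0,"dz": 0,"ax": 0,"ay": 0,"az": 0},
  {"gripper": 1,"dx": 0,"dy": 0,"dz": 0,"ax": 0,"ay": 0,"az": 0},
  {"gripper": 1,"dx": 0,"dy": 0,"dz": 0,"ax": 0,"ay": 0,"az": 0},
  {"gripper": 1,"dx": 0,"dy": 0,"dz": 0,"ax": 0,"ay": 0,"az": 0},
  {"gripper": 1,"dx": 0,"dy": 0,"dz": 0,"ax": 0,"ay": 0,"az": 0},
  {"gripper": 1,"dx": 0,"dy": 0,"dz": 0,"ax": 0,"ay": 0,"az": 0},
  {"gripper": 1,"dx": 0,"dy": 0,"dz": 0,"ax": 0,"ay": 0,"az": 0},
  {"gripper": 1,"dx": 0,"dy": 0,"dz": 0,"ax": 0,"ay": 0,"az": 0},
  {"gripper": 1,"dx": 0,"dy": 0,"dz": 0,"ax": 0,"ay": 0,"az": 0},
  {"gripper": 1,"dx": 0,"dy": 0,"dz": 0,"ax": 0,"ay": 0,"az": 0},
  {"gripper": 1,"dx": 0,"dy": 0,"dz": 0,"ax": 0,"ay": 0,"az": 0},
  {"gripper": 1,"dx": 0,"dy": 0,"dz": 0,"ax": 0,"ay": 0,"az": 0},
])

```text
time: 1.1
eef_pos: [0.2073, -0.5364, 0.2313]
orientation: [[0.933, 0.361, 0.0], [0.361, -0.933, -0.0], [-0.0, 0.0, -1.0]]
ft_force: [-0.5, -0.3, 0.5]
finger_gap: 1.0
gripper_force: 0.0
```

```bash
cat > h.py <<'E'
import cv2,pickle,numpy as np
def proj(c,P): return cv2.projectPoints(np.float64(P).reshape(-1,3),np.float64(c["rvec"]),np.float64(c["tvec"]),np.float64(c["K"]),None)[0].reshape(-1,2)
def ray(c,uv,z):
    R=cv2.Rodrigues(np.float64(c["rvec"]))[0];o=-R.T@np.float64(c["tvec"]).ravel()
    d=R.T@np.linalg.solve(np.float64(c["K"]),[uv[0],uv[1],1]);return o+d*(z-o[2])/d[2]
def crop(c,x0,y0,w,h,s): return cv2.resize(c["img"][y0:y0+h,x0:x0+w],None,fx=s,fy=s,interpolation=cv2.INTER_CUBIC)
E
python3 - <<'E'
from rig import eyes
from h import *
o={n:eyes.capture(n) for n in ["scene","top"]};pickle.dump(o,open("cap1.pkl","wb"))
a=crop(o["top"],230,160,160,100,5);b=crop(o["scene"],110,120,190,140,4)
cv2.imwrite("pics/a1.png",cv2.convertScaleAbs(a,alpha=1.3));cv2.imwrite("pics/b1.png",cv2.convertScaleAbs(b,alpha=1.3))
E
```

```text
(no output)
```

View pics/a1.png

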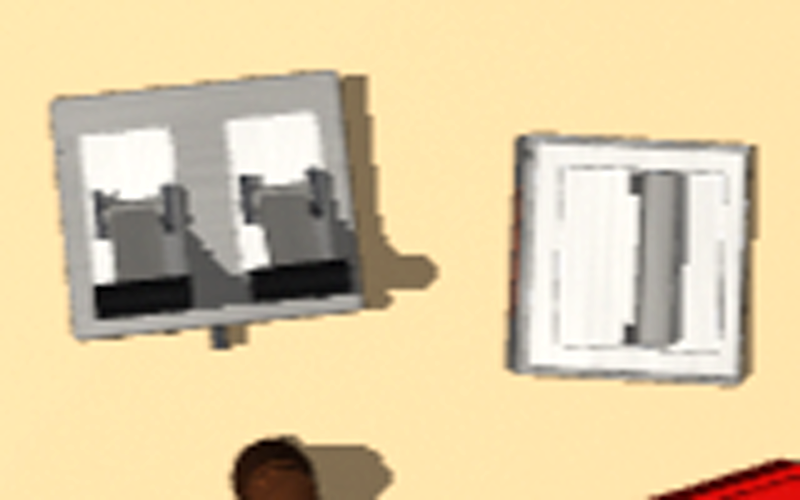

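View pics/b1.png

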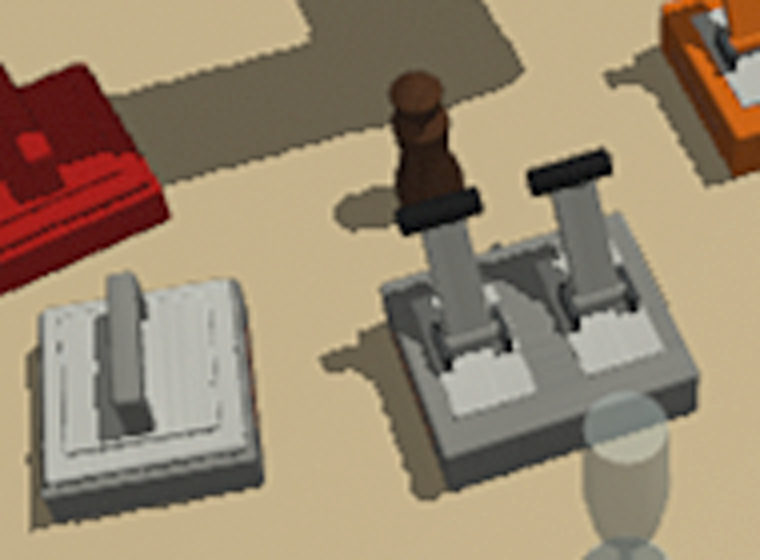

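Both handles lean towards the robot (unit grips at crop (143,297) and (300,280)) and have not moved since t=0.1, so both are off. Next I'll fit the poses from the top corners in both views.

```bash
cat > fit.py <<'E'
from h import *
from scipy.optimize import least_squares
def pose(p,L): 
    c,s=np.cos(p[2]),np.sin(p[2]);L=np.float64(L);return np.c_[p[0]+c*L[:,0]-s*L[:,1],p[1]+s*L[:,0]+c*L[:,1],L[:,2]]
def fit(obs,p0):  # obs list of (cam, local pts, px)
    f=lambda p:np.concatenate([(proj(c,pose(p,L))-px).ravel() for c,L,px in obs])
    r=least_squares(f,p0,loss="soft_l1");return r.x,f(r.x).reshape(-1,2)
def px(a,x0,y0,s): return np.array([x0-.5,y0-.5])+(np.float64(a)+.5)/s
U=[[.075,.09,.05],[.075,-.09,.05],[-.075,-.09,.05],[-.075,.09,.05]]
D=[[.075,.07,.054],[.075,-.07,.054],[-.075,-.07,.054],[-.075,.07,.054]]
E
python3 - <<'E'
from fit import *
o=pickle.load(open("cap1.pkl","rb"));T,S=o["top"],o["scene"]
tp=lambda a:px(a,230,160,5); sp=lambda a:px(a,110,120,4)
ut=tp([[53,101],[337,72],[362,306],[78,340]]);us=sp([[697,380],[447,460],[383,290],[620,215]])
dt=tp([[529,139],[753,147],[744,385],[519,374]]);ds=sp([[262,458],[45,490],[42,312],[237,283]])
np.set_printoptions(precision=4,suppress=True)
for n,L,t,s in(("unit",U,ut,us),("dish",D,dt,ds)):
    for ob in ([(T,L,t)],[(S,L,s)],[(T,L,t),(S,L,s)]):
        p,r=fit(ob,[.5,-.1,0]);print(n,p,np.abs(r).max(),np.sqrt((r**2).mean()))
    if n=="unit":
        G=[[-.0508,.045,.1363],[-.0508,-.045,.1363]];print("grips pred",pose(p,G), (proj(T,pose(p,G))+.5-[230,160])*5,(proj(S,pose(p,G))+.5-[110,120])*4);u=p
    else: 
        d=p;print("bar pred",(proj(T,pose(p,[[.052,0,.096],[-.052,0,.096]]))-[230,160])*5)
print("target dish",pose(u,[[0,-.16,0]]),"yaw",u[2], "mill",ray(T,tp([[272,470]])[0],.13),"flute base",ray(T,[415*.64,232*.64],.0))
E
```

```text
unit [ 0.507  -0.0362  0.1388] 1.0870938650675726 0.7407967045935235
unit [ 0.511  -0.0357  0.1365] 1.714424941258244 0.9367400090758163
unit [ 0.5088 -0.0359  0.1378] 1.4938336818808295 0.938276910737071
grips pred [[ 0.4523  0.0016  0.1363]
 [ 0.4646 -0.0875  0.1363]] [[144.9916 294.8763]
 [302.3288 277.7658]] [[569.9638 176.0376]
 [439.3182 215.4616]]
dish [ 0.4803 -0.2985 -0.0209] 1.3312553889283265 0.756796195964388
dish [ 0.4923 -0.2954 -0.0204] 2.3020556568821746 1.339084603454077
dish [ 0.4845 -0.2972 -0.0163] 4.264513650541886 1.7608124949582886
bar pred [[653.2332 163.3783]
 [647.5831 339.8811]]
target dish [[ 0.5307 -0.1944  0.    ]] yaw 0.13783092913203313 mill [ 0.3547 -0.0738  0.13  ] flute base [ 0.675  -0.0157  0.    ]
```

carry_out([
  {"gripper": 1,"dx": 0.08,"dy": -0.03,"dz": -0.02,"ax": 0,"ay": 0,"az": 0.02},
  {"gripper": 1,"dx": 0.16,"dy": -0.06,"dz": -0.05,"ax": 0,"ay": 0,"az": 0.04},
  {"gripper": 1,"dx": 0.25,"dy": -0.09,"dz": -0.05,"ax": 0,"ay": 0,"az": 0.06},
  {"gripper": 1,"dx": 0.34,"dy": -0.12,"dz": -0.05,"ax": 0,"ay": 0,"az": 0.08},
  {"gripper": 1,"dx": 0.43,"dy": -0.15,"dz": -0.05,"ax": 0,"ay": 0,"az": 0.1},
  {"gripper": 1,"dx": 0.52,"dy": -0.18,"dz": -0.05,"ax": 0,"ay": 0,"az": 0.12},
  {"gripper": 1,"dx": 0.61,"dy": -0.22,"dz": -0.05,"ax": 0,"ay": 0,"az": 0.14},
  {"gripper": 1,"dx": 0.7,"dy": -0.25,"dz": -0.05,"ax": 0,"ay": 0,"az": 0.16},
  {"gripper": 1,"dx": 0.79,"dy": -0.28,"dz": -0.05,"ax": 0,"ay": 0,"az": 0.18},
  {"gripper": 1,"dx": 0.862,"dy": -0.307,"dz": -0.05,"ax": 0,"ay": 0,"az": 0.195},
  {"gripper": 1,"dx": 0.862,"dy": -0.307,"dz": -0.05,"ax": 0,"ay": 0,"az": 0.195},
  {"gripper": 1,"dx": 0.862,"dy": -0.307,"dz": -0.05,"ax": 0,"ay": 0,"az": 0.195},
  {"gripper": 1,"dx": 0.862,"dy": -0.307,"dz": -0.05,"ax": 0,"ay": 0,"az": 0.195},
])

```text
time: 2.28
eef_pos: [0.4844, -0.2976, 0.2512]
orientation: [[1.0, -0.02, -0.001], [-0.02, -1.0, -0.0], [-0.001, 0.0, -1.0]]
ft_force: [-0.8, 1.0, 0.1]
finger_gap: 0.999
gripper_force: 0.0
```

```bash
python3 - <<'E'
from rig import eyes
from fit import *
c=eyes.capture("wrist");pickle.dump(c,open("w2.pkl","wb"))
R=cv2.Rodrigues(np.float64(c["rvec"]))[0];print(-R.T@np.float64(c["tvec"]).ravel(),R,c["K"])
cv2.imwrite("pics/w2.png",cv2.convertScaleAbs(cv2.resize(c["img"],(800,600),interpolation=cv2.INTER_CUBIC),alpha=1.3))
E
```

```text
[ 0.55443761 -0.29815952  0.39352848] [[-2.14981487e-02 -9.99768884e-01  9.55003344e-05]
 [-9.61108555e-01  2.06931374e-02  2.75394516e-01]
 [-2.75332844e-01  5.82868606e-03 -9.61331291e-01]] [[319.52295468   0.         257.37134506]
 [  0.         319.52295468 187.84173972]
 [  0.           0.           1.        ]]
```

View pics/w2.png

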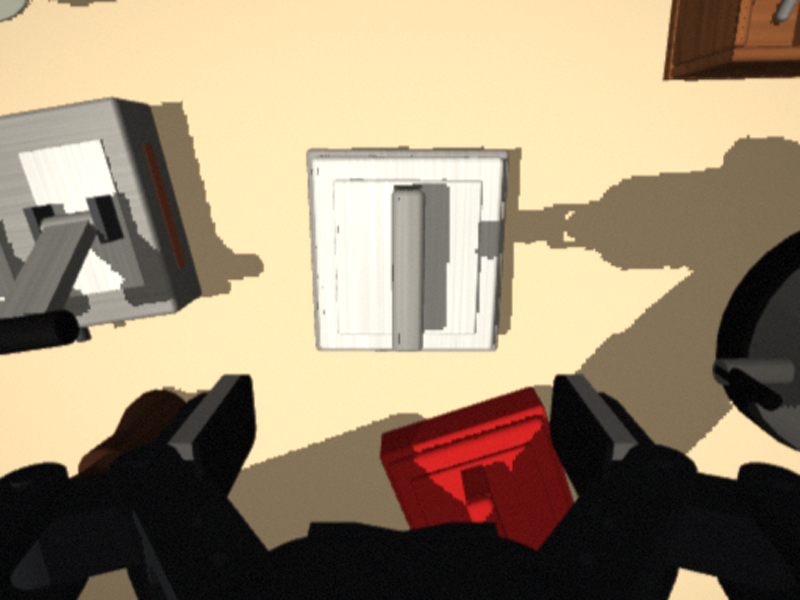

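The wrist view shows the dish bar spanning (409,187) to (408,350) and the lid corners near (310,155) and (505,155). The unit's -y top edge runs from (113,98) to (177,312).

```bash
python3 - <<'E'
from fit import *
np.set_printoptions(precision=4,suppress=True)
c=pickle.load(open("w2.pkl","rb"));o=pickle.load(open("cap1.pkl","rb"));T,S=o["top"],o["scene"]
q=lambda a:px(a,0,0,1.5625)
B=[[.052,0,.096],[-.052,0,.096]]
for a in ((409,187),(408,350)): print("bar",ray(c,q([a])[0],.096))
for a in ((113,98),(177,312)): print("unit edge",ray(c,q([a])[0],.05))
for a in ((662,172),(660,345)): print("top bar",ray(T,px([a],230,160,5)[0],.096))
print("scene bar",ray(S,px([[127,339]],110,120,4)[0],.096))
for a in ((318,158),(505,155),(496,350),(318,350)): print("lid",[ray(c,q([a])[0],z)[:2] for z in(.02,.04,.054)])
u=[.5088,-.0359,.1378]
print(pose(u,U)[1:3],(proj(c,pose(u,U)[1:3])+.5)*1.5625)
print((proj(c,pose([.492,-.2975,-.015],D+B))+.5)*1.5625)
E
```

```text
bar [ 0.534  -0.3016  0.096 ]
bar [ 0.4317 -0.2991  0.096 ]
unit edge [ 0.5911 -0.1127  0.05  ]
unit edge [ 0.4459 -0.1328  0.05  ]
top bar [ 0.5327 -0.3021  0.096 ]
top bar [ 0.4309 -0.3025  0.096 ]
scene bar [ 0.4856 -0.2986  0.096 ]
lid [array([ 0.5507, -0.2371]), array([ 0.5509, -0.2404]), array([ 0.5511, -0.2427])]
lid [array([ 0.5499, -0.3721]), array([ 0.5502, -0.3681]), array([ 0.5503, -0.3653])]
lid [array([ 0.3988, -0.3701]), array([ 0.4072, -0.3663]), array([ 0.413 , -0.3636])]
lid [array([ 0.4019, -0.227 ]), array([ 0.4101, -0.2308]), array([ 0.4158, -0.2335])]
[[ 0.5955 -0.1147  0.05  ]
 [ 0.4469 -0.1353  0.05  ]] [[115.4236  91.1171]
 [180.8486 311.0874]]
[[295.0004 131.8002]
 [511.4313 130.322 ]
 [500.4585 346.6291]
 [308.5716 347.7986]
 [403.471  170.0261]
 [404.4844 338.4228]]
```

carry_out([
  {"gripper": 1,"dx": -0.006,"dy": 0.008,"dz": 0.1,"ax": 0,"ay": 0,"az": 0},
  {"gripper": 1,"dx": -0.006,"dy": 0.008,"dz": 0.2,"ax": 0,"ay": 0,"az": 0},
  {"gripper": 1,"dx": -0.006,"dy": 0.008,"dz": 0.27,"ax": 0,"ay": 0,"az": 0},
  {"gripper": 1,"dx": -0.006,"dy": 0.008,"dz": 0.33,"ax": 0,"ay": 0,"az": 0},
  {"gripper": 1,"dx": -0.006,"dy": 0.008,"dz": 0.38,"ax": 0,"ay": 0,"az": 0},
  {"gripper": 1,"dx": -0.006,"dy": 0.008,"dz": 0.42,"ax": 0,"ay": 0,"az": 0},
  {"gripper": 1,"dx": -0.006,"dy": 0.008,"dz": 0.45,"ax": 0,"ay": 0,"az": 0},
  {"gripper": 1,"dx": -0.006,"dy": 0.008,"dz": 0.455,"ax": 0,"ay": 0,"az": 0},
  {"gripper": 1,"dx": -0.006,"dy": 0.008,"dz": 0.455,"ax": 0,"ay": 0,"az": 0},
  {"gripper": 1,"dx": -0.006,"dy": 0.008,"dz": 0.455,"ax": 0,"ay": 0,"az": 0},
])

```text
time: 3.17
eef_pos: [0.4819, -0.3018, 0.07]
orientation: [[1.0, -0.023, 0.001], [-0.023, -1.0, -0.001], [0.001, 0.001, -1.0]]
ft_force: [-0.2, -0.4, 0.3]
finger_gap: 0.997
gripper_force: 0.0
```

carry_out([
  {"gripper": 0.6,"dx": 0,"dy": 0,"dz": 0,"ax": 0,"ay": 0,"az": 0},
  {"gripper": 0.5,"dx": 0,"dy": 0,"dz": 0,"ax": 0,"ay": 0,"az": 0},
  {"gripper": 0.4,"dx": 0,"dy": 0,"dz": 0,"ax": 0,"ay": 0,"az": 0},
  {"gripper": 0.3,"dx": 0,"dy": 0,"dz": 0,"ax": 0,"ay": 0,"az": 0},
  {"gripper": 0.2,"dx": 0,"dy": 0,"dz": 0,"ax": 0,"ay": 0,"az": 0},
  {"gripper": 0,"dx": 0,"dy": 0,"dz": 0,"ax": 0,"ay": 0,"az": 0},
  {"gripper": 0,"dx": 0,"dy": 0,"dz": 0,"ax": 0,"ay": 0,"az": 0},
  {"gripper": 0,"dx": 0,"dy": 0,"dz": 0,"ax": 0,"ay": 0,"az": 0},
  {"gripper": 0,"dx": 0,"dy": 0,"dz": 0,"ax": 0,"ay": 0,"az": 0},
  {"gripper": 0,"dx": 0,"dy": 0,"dz": 0,"ax": 0,"ay": 0,"az": 0},
])

```text
time: 4.0
eef_pos: [0.4824, -0.3007, 0.0698]
orientation: [[1.0, -0.021, 0.001], [-0.021, -1.0, -0.0], [0.001, 0.0, -1.0]]
ft_force: [-0.8, 1.1, 4.6]
finger_gap: 0.22
gripper_force: 60.3
```

carry_out([
  {"gripper": 0,"dx": 0,"dy": 0,"dz": -0.01,"ax": 0,"ay": 0,"az": 0},
  {"gripper": 0,"dx": 0,"dy": 0,"dz": -0.02,"ax": 0,"ay": 0,"az": 0},
  {"gripper": 0,"dx": 0,"dy": 0,"dz": -0.03,"ax": 0,"ay": 0,"az": 0},
  {"gripper": 0,"dx": 0,"dy": 0,"dz": -0.04,"ax": 0,"ay": 0,"az": 0},
  {"gripper": 0,"dx": 0,"dy": 0,"dz": -0.05,"ax": 0,"ay": 0,"az": 0},
  {"gripper": 0,"dx": 0,"dy": 0,"dz": -0.05,"ax": 0,"ay": 0,"az": 0},
  {"gripper": 0,"dx": 0,"dy": 0,"dz": -0.05,"ax": 0,"ay": 0,"az": 0},
  {"gripper": 0,"dx": 0,"dy": 0,"dz": -0.05,"ax": 0,"ay": 0,"az": 0},
])

```text
time: 4.67
eef_pos: [0.4821, -0.3007, 0.0892]
orientation: [[1.0, -0.021, -0.0], [-0.021, -1.0, 0.0], [-0.0, -0.0, -1.0]]
ft_force: [-0.5, -1.0, -6.7]
finger_gap: 0.221
gripper_force: 59.1
```

carry_out([
  {"gripper": 0,"dx": 0.01,"dy": -0.02,"dz": 0,"ax": 0,"ay": 0,"az": -0.015},
  {"gripper": 0,"dx": 0.02,"dy": -0.04,"dz": 0,"ax": 0,"ay": 0,"az": -0.03},
  {"gripper": 0,"dx": 0.03,"dy": -0.065,"dz": 0,"ax": 0,"ay": 0,"az": -0.045},
  {"gripper": 0,"dx": 0.045,"dy": -0.09,"dz": 0,"ax": 0,"ay": 0,"az": -0.06},
  {"gripper": 0,"dx": 0.06,"dy": -0.12,"dz": 0,"ax": 0,"ay": 0,"az": -0.07},
  {"gripper": 0,"dx": 0.075,"dy": -0.15,"dz": 0,"ax": 0,"ay": 0,"az": -0.079},
  {"gripper": 0,"dx": 0.09,"dy": -0.18,"dz": 0,"ax": 0,"ay": 0,"az": -0.079},
  {"gripper": 0,"dx": 0.1,"dy": -0.21,"dz": 0,"ax": 0,"ay": 0,"az": -0.079},
  {"gripper": 0,"dx": 0.108,"dy": -0.23,"dz": 0,"ax": 0,"ay": 0,"az": -0.079},
  {"gripper": 0,"dx": 0.115,"dy": -0.245,"dz": 0,"ax": 0,"ay": 0,"az": -0.079},
  {"gripper": 0,"dx": 0.115,"dy": -0.245,"dz": 0,"ax": 0,"ay": 0,"az": -0.079},
  {"gripper": 0,"dx": 0.115,"dy": -0.245,"dz": 0,"ax": 0,"ay": 0,"az": -0.079},
  {"gripper": 0,"dx": 0.115,"dy": -0.245,"dz": 0,"ax": 0,"ay": 0,"az": -0.079},
])

```text
time: 5.75
eef_pos: [0.5302, -0.2041, 0.0893]
orientation: [[0.991, 0.136, -0.0], [0.136, -0.991, -0.001], [-0.0, 0.001, -1.0]]
ft_force: [0.4, -0.3, -7.9]
finger_gap: 0.222
gripper_force: 59.2
```

```bash
python3 - <<'E'
from rig import eyes
from fit import *
o={n:eyes.capture(n) for n in ["wrist","top"]};pickle.dump(o,open("c3.pkl","wb"))
a=cv2.resize(o["wrist"]["img"],None,fx=1.17,fy=1.17,interpolation=cv2.INTER_CUBIC)[:300]
b=crop(o["top"],230,160,120,75,4)
w=np.zeros((600,600,3),np.uint8);w[:300,:599]=a[:,:599];w[300:,:480]=b
cv2.imwrite("pics/c3.png",cv2.convertScaleAbs(w,alpha=1.3))
E
```

```text
(no output)
```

View pics/c3.png

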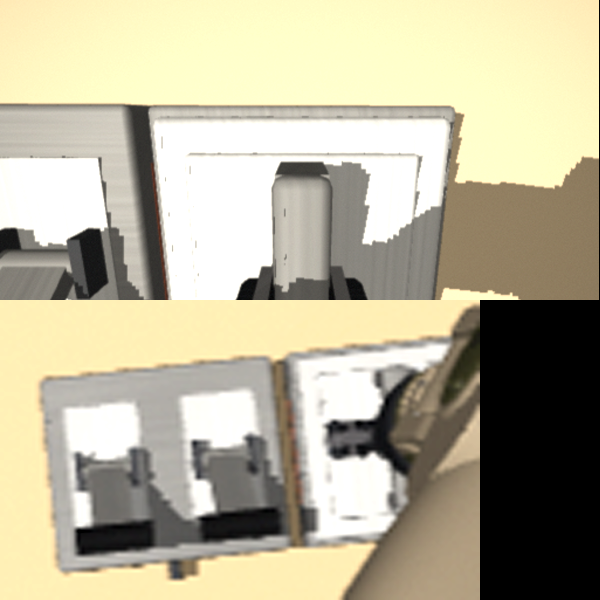

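The wrist half shows the unit's far corner at (130,105) and the dish's far rim at (152,107): nearly in line and parallel, with a narrow gap and the handles still off. I'll check the centring numerically.

```bash
python3 - <<'E'
from fit import *
np.set_printoptions(precision=4,suppress=True)
o=pickle.load(open("c3.pkl","rb"));c=o["wrist"];q=lambda a:px([a],0,0,1.17)[0]
u=np.array([.508,-.035,.1376]);R=np.array([[np.cos(u[2]),-np.sin(u[2])],[np.sin(u[2]),np.cos(u[2])]])
f=lambda a,z:(R.T@(ray(c,q(a),z)[:2]-u[:2]))
print("unit far edge",f((20,105),.05),f((125,105),.05),"end edge",f((128,110),.05),f((146,270),.05))
print("bar far end", f((302,176),.115),"at .115")
for z in(.04,.06,.073): print("dish rim far",z,f((152,107),z),f((450,109),z),f((168,295),z))
print("tcp in unit",R.T@(np.array([.5302,-.2041])-u[:2]))
E
```

```text
unit far edge [ 0.0727 -0.0393] [ 0.0726 -0.088 ] end edge [ 0.0703 -0.0891] [-0.0103 -0.0881]
bar far end [ 0.0498 -0.1701] at .115
dish rim far 0.04 [ 0.0718 -0.0967] [ 0.0705 -0.243 ] [-0.03   -0.0943]
dish rim far 0.06 [ 0.0715 -0.1043] [ 0.0703 -0.2354] [-0.0197 -0.1022]
dish rim far 0.073 [ 0.0713 -0.1093] [ 0.0702 -0.2304] [-0.013  -0.1073]
tcp in unit [-0.0012 -0.1705]
```

carry_out([
  {"gripper": 0,"dx": 0.004,"dy": 0,"dz": 0.015,"ax": 0,"ay": 0,"az": 0},
  {"gripper": 0,"dx": 0.004,"dy": 0,"dz": 0.03,"ax": 0,"ay": 0,"az": 0},
  {"gripper": 0,"dx": 0.004,"dy": 0,"dz": 0.04,"ax": 0,"ay": 0,"az": 0},
  {"gripper": 0,"dx": 0.004,"dy": 0,"dz": 0.045,"ax": 0,"ay": 0,"az": 0},
  {"gripper": 0,"dx": 0.004,"dy": 0,"dz": 0.048,"ax": 0,"ay": 0,"az": 0},
  {"gripper": 0,"dx": 0.004,"dy": 0,"dz": 0.048,"ax": 0,"ay": 0,"az": 0},
  {"gripper": 0,"dx": 0.004,"dy": -0.004,"dz": 0.048,"ax": 0,"ay": 0,"az": 0},
  {"gripper": 0,"dx": 0.004,"dy": -0.008,"dz": 0.048,"ax": 0,"ay": 0,"az": 0},
  {"gripper": 0,"dx": 0.004,"dy": -0.012,"dz": 0.048,"ax": 0,"ay": 0,"az": 0},
  {"gripper": 0,"dx": 0.004,"dy": -0.016,"dz": 0.048,"ax": 0,"ay": 0,"az": 0},
  {"gripper": 0,"dx": 0.004,"dy": -0.018,"dz": 0.048,"ax": 0,"ay": 0,"az": 0},
  {"gripper": 0,"dx": 0.004,"dy": -0.018,"dz": 0.048,"ax": 0,"ay": 0,"az": 0},
  {"gripper": 0,"dx": 0.004,"dy": -0.018,"dz": 0.048,"ax": 0,"ay": 0,"az": 0},
])

```text
time: 6.93
eef_pos: [0.5309, -0.1963, 0.0701]
orientation: [[0.991, 0.137, 0.0], [0.137, -0.991, -0.0], [0.0, 0.0, -1.0]]
ft_force: [0.4, -0.5, -6.9]
finger_gap: 0.22
gripper_force: 59.2
```

carry_out([
  {"gripper": 0,"dx": 0,"dy": -0.002,"dz": 0,"ax": 0,"ay": 0,"az": 0},
  {"gripper": 0,"dx": 0,"dy": -0.004,"dz": 0,"ax": 0,"ay": 0,"az": 0},
  {"gripper": 0,"dx": 0,"dy": -0.006,"dz": 0,"ax": 0,"ay": 0,"az": 0},
  {"gripper": 0,"dx": 0,"dy": -0.006,"dz": 0,"ax": 0,"ay": 0,"az": 0},
  {"gripper": 0,"dx": 0,"dy": -0.006,"dz": 0,"ax": 0,"ay": 0,"az": 0},
])

```text
time: 7.35
eef_pos: [0.5305, -0.1939, 0.0701]
orientation: [[0.991, 0.136, -0.0], [0.136, -0.991, -0.0], [-0.0, 0.0, -1.0]]
ft_force: [-1.0, -0.3, -6.4]
finger_gap: 0.221
gripper_force: 59.2
```

carry_out([
  {"gripper": 0,"dx": 0,"dy": -0.002,"dz": 0,"ax": 0,"ay": 0,"az": 0},
  {"gripper": 0,"dx": 0,"dy": -0.004,"dz": 0,"ax": 0,"ay": 0,"az": 0},
  {"gripper": 0,"dx": 0,"dy": -0.006,"dz": 0,"ax": 0,"ay": 0,"az": 0},
  {"gripper": 0,"dx": 0,"dy": -0.006,"dz": 0,"ax": 0,"ay": 0,"az": 0},
  {"gripper": 0,"dx": 0,"dy": -0.006,"dz": 0,"ax": 0,"ay": 0,"az": 0},
])

```text
time: 7.77
eef_pos: [0.5304, -0.1929, 0.0705]
orientation: [[0.991, 0.136, 0.0], [0.136, -0.991, -0.003], [0.0, 0.003, -1.0]]
ft_force: [-0.2, -4.5, -6.2]
finger_gap: 0.222
gripper_force: 59.3
```

carry_out([
  {"gripper": 0,"dx": 0,"dy": 0,"dz": 0.002,"ax": 0,"ay": 0,"az": 0},
  {"gripper": 0,"dx": 0,"dy": -0.002,"dz": 0.003,"ax": 0,"ay": 0,"az": 0},
  {"gripper": 0,"dx": 0,"dy": -0.004,"dz": 0.003,"ax": 0,"ay": 0,"az": 0},
  {"gripper": 0,"dx": 0,"dy": -0.004,"dz": 0.003,"ax": 0,"ay": 0,"az": 0},
  {"gripper": 0,"dx": 0,"dy": -0.004,"dz": 0.003,"ax": 0,"ay": 0,"az": 0},
])

```text
time: 8.18
eef_pos: [0.5306, -0.1929, 0.0703]
orientation: [[0.991, 0.135, 0.001], [0.135, -0.991, -0.006], [0.001, 0.006, -1.0]]
ft_force: [-2.6, -8.8, -3.5]
finger_gap: 0.223
gripper_force: 59.9
```

carry_out([
  {"gripper": 0.3,"dx": 0,"dy": 0.003,"dz": 0,"ax": 0,"ay": 0,"az": 0},
  {"gripper": 0.45,"dx": 0,"dy": 0.004,"dz": 0,"ax": 0,"ay": 0,"az": 0},
  {"gripper": 0.6,"dx": 0,"dy": 0.004,"dz": 0,"ax": 0,"ay": 0,"az": 0},
  {"gripper": 0.6,"dx": 0,"dy": 0.004,"dz": 0,"ax": 0,"ay": 0,"az": 0},
  {"gripper": 0.6,"dx": 0,"dy": 0.004,"dz": 0,"ax": 0,"ay": 0,"az": 0},
  {"gripper": 0.6,"dx": 0,"dy": 0.004,"dz": -0.02,"ax": 0,"ay": 0,"az": 0},
  {"gripper": 0.6,"dx": 0,"dy": 0.004,"dz": -0.05,"ax": 0,"ay": 0,"az": 0},
  {"gripper": 0.6,"dx": 0,"dy": 0.004,"dz": -0.1,"ax": 0,"ay": 0,"az": 0},
  {"gripper": 0.6,"dx": 0,"dy": 0.004,"dz": -0.18,"ax": 0,"ay": 0,"az": 0},
  {"gripper": 0.6,"dx": 0,"dy": 0.004,"dz": -0.27,"ax": 0,"ay": 0,"az": 0},
  {"gripper": 0.6,"dx": 0,"dy": 0.004,"dz": -0.36,"ax": 0,"ay": 0,"az": 0},
  {"gripper": 0,"dx": 0,"dy": 0.004,"dz": -0.45,"ax": 0,"ay": 0,"az": 0},
  {"gripper": 0,"dx": 0,"dy": 0.004,"dz": -0.48,"ax": 0,"ay": 0,"az": 0},
  {"gripper": 0,"dx": 0,"dy": 0.004,"dz": -0.48,"ax": 0,"ay": 0,"az": 0},
])

```text
time: 9.35
eef_pos: [0.5321, -0.1923, 0.2661]
orientation: [[0.991, 0.137, 0.008], [0.137, -0.991, -0.004], [0.007, 0.005, -1.0]]
ft_force: [0.4, -0.5, 0.1]
finger_gap: 0.178
gripper_force: 0.0
```

```bash
python3 - <<'E'
from rig import eyes
from fit import *
o={n:eyes.capture(n) for n in ["wrist","top"]};pickle.dump(o,open("c4.pkl","wb"))
a=cv2.resize(o["wrist"]["img"],None,fx=1.5625,fy=1.5625,interpolation=cv2.INTER_CUBIC)
cv2.imwrite("pics/c4.png",cv2.convertScaleAbs(a,alpha=1.2))
E
```

```text
(no output)
```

View pics/c4.png

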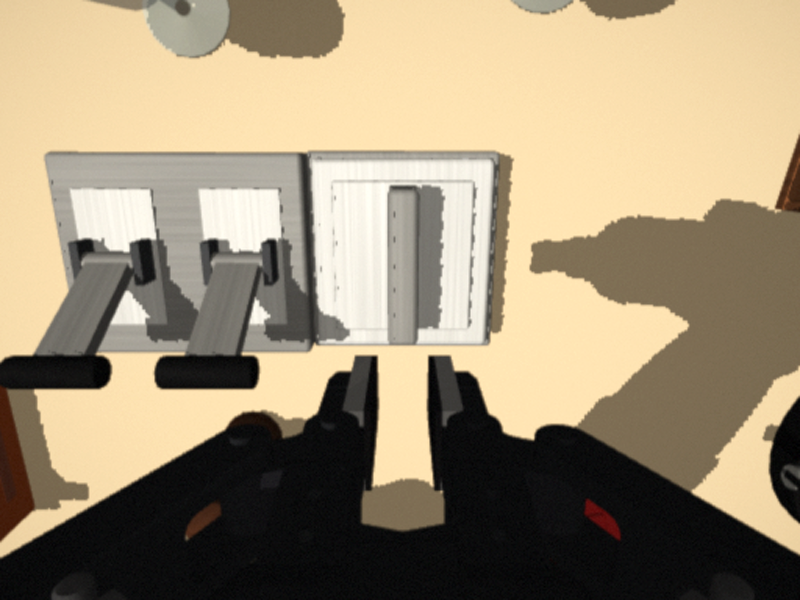

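The dish sits flush and square with the unit: far edges both at row 153, a seam at column about 310, both handles still off. Next I move the shut fingers behind the right grip, between it and the mill.

carry_out([
  {"gripper": 0,"dx": -0.06,"dy": -0.06,"dz": 0,"ax": 0,"ay": 0,"az": 0},
  {"gripper": 0,"dx": -0.12,"dy": -0.13,"dz": 0,"ax": 0,"ay": 0,"az": 0},
  {"gripper": 0,"dx": -0.18,"dy": -0.2,"dz": 0,"ax": 0,"ay": 0,"az": 0},
  {"gripper": 0,"dx": -0.22,"dy": -0.26,"dz": 0,"ax": 0,"ay": 0,"az": 0},
  {"gripper": 0,"dx": -0.22,"dy": -0.26,"dz": 0,"ax": 0,"ay": 0,"az": 0},
  {"gripper": 0,"dx": -0.22,"dy": -0.26,"dz": 0,"ax": 0,"ay": 0,"az": 0},
  {"gripper": 0,"dx": -0.22,"dy": -0.26,"dz": 0.08,"ax": 0,"ay": 0,"az": 0},
  {"gripper": 0,"dx": -0.22,"dy": -0.26,"dz": 0.16,"ax": 0,"ay": 0,"az": 0},
  {"gripper": 0,"dx": -0.22,"dy": -0.26,"dz": 0.16,"ax": 0,"ay": 0,"az": 0},
  {"gripper": 0,"dx": -0.22,"dy": -0.26,"dz": 0.16,"ax": 0,"ay": 0,"az": 0},
  {"gripper": 0,"dx": -0.22,"dy": -0.26,"dz": 0.16,"ax": 0,"ay": 0,"az": 0},
])

```text
time: 10.37
eef_pos: [0.4296, -0.1012, 0.1975]
orientation: [[0.991, 0.136, -0.0], [0.136, -0.991, -0.0], [-0.0, 0.0, -1.0]]
ft_force: [-0.1, -0.9, 0.5]
finger_gap: 0.002
gripper_force: 0.0
```

```bash
python3 - <<'E'
from rig import eyes
from fit import *
o={n:eyes.capture(n) for n in ["wrist","scene"]}
a=crop(o["wrist"],0,0,512,384,0.78);b=crop(o["scene"],160,80,130,130,4)[:,:]
w=np.zeros((520,800,3),np.uint8);w[:a.shape[0],:400]=a[:,:400];w[:,400:]=b[:,:400]
cv2.imwrite("pics/c5.png",cv2.convertScaleAbs(w,alpha=1.3))
E
```

```text
Traceback (most recent call last):
ValueError: could not broadcast input array from shape (300,399,3) into shape (300,400,3)
```

```bash
python3 - <<'E'
from rig import eyes
from fit import *
o={n:eyes.capture(n) for n in ["wrist","scene"]}
a=cv2.resize(o["wrist"]["img"],(400,300));b=crop(o["scene"],175,80,100,130,4)
w=np.zeros((520,800,3),np.uint8);w[:300,:400]=a;w[:,400:]=b
cv2.imwrite("pics/c5.png",cv2.convertScaleAbs(w,alpha=1.3))
E
```

```text
(no output)
```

View pics/c5.png

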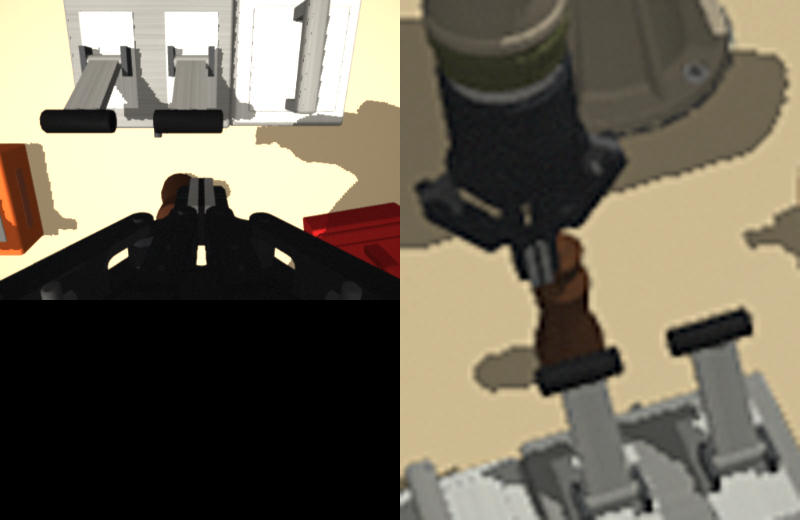

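The fingers hang at (203,195) in the wrist half, centred on the right grip at (188,121) and clear of the mill. Next I descend behind the grip and push it over.

carry_out([
  {"gripper": 0,"dx": 0,"dy": 0,"dz": 0.06,"ax": 0,"ay": 0,"az": 0},
  {"gripper": 0,"dx": 0,"dy": 0,"dz": 0.12,"ax": 0,"ay": 0,"az": 0},
  {"gripper": 0,"dx": 0,"dy": 0,"dz": 0.168,"ax": 0,"ay": 0,"az": 0},
  {"gripper": 0,"dx": 0,"dy": 0,"dz": 0.168,"ax": 0,"ay": 0,"az": 0},
  {"gripper": 0,"dx": 0.02,"dy": 0,"dz": 0.168,"ax": 0,"ay": 0,"az": 0},
  {"gripper": 0,"dx": 0.04,"dy": 0,"dz": 0.168,"ax": 0,"ay": 0,"az": 0},
  {"gripper": 0,"dx": 0.06,"dy": 0,"dz": 0.168,"ax": 0,"ay": 0,"az": 0},
  {"gripper": 0,"dx": 0.08,"dy": 0,"dz": 0.168,"ax": 0,"ay": 0,"az": 0},
  {"gripper": 0,"dx": 0.1,"dy": 0,"dz": 0.168,"ax": 0,"ay": 0,"az": 0},
  {"gripper": 0,"dx": 0.12,"dy": 0,"dz": 0.168,"ax": 0,"ay": 0,"az": 0},
  {"gripper": 0,"dx": 0.14,"dy": 0,"dz": 0.168,"ax": 0,"ay": 0,"az": 0},
  {"gripper": 0,"dx": 0.16,"dy": 0,"dz": 0.168,"ax": 0,"ay": 0,"az": 0},
  {"gripper": 0,"dx": 0.18,"dy": 0,"dz": 0.168,"ax": 0,"ay": 0,"az": 0},
  {"gripper": 0,"dx": 0.2,"dy": 0,"dz": 0.168,"ax": 0,"ay": 0,"az": 0},
  {"gripper": 0,"dx": 0.22,"dy": 0,"dz": 0.168,"ax": 0,"ay": 0,"az": 0},
  {"gripper": 0,"dx": 0.24,"dy": 0,"dz": 0.168,"ax": 0,"ay": 0,"az": 0},
  {"gripper": 0,"dx": 0.24,"dy": 0,"dz": 0.168,"ax": 0,"ay": 0,"az": 0},
  {"gripper": 0,"dx": 0.24,"dy": 0,"dz": 0.168,"ax": 0,"ay": 0,"az": 0},
  {"gripper": 0,"dx": 0.24,"dy": 0,"dz": 0.168,"ax": 0,"ay": 0,"az": 0},
])

```text
time: 12.15
eef_pos: [0.5236, -0.0874, 0.1295]
orientation: [[0.991, 0.136, -0.001], [0.136, -0.991, 0.0], [-0.001, -0.0, -1.0]]
ft_force: [-0.1, 1.3, -0.9]
finger_gap: 0.001
gripper_force: 0.0
```

carry_out([
  {"gripper": 0,"dx": -0.03,"dy": 0,"dz": 0,"ax": 0,"ay": 0,"az": 0},
  {"gripper": 0,"dx": -0.05,"dy": 0,"dz": -0.05,"ax": 0,"ay": 0,"az": 0},
  {"gripper": 0,"dx": -0.05,"dy": 0,"dz": -0.14,"ax": 0,"ay": 0,"az": 0},
  {"gripper": 0,"dx": -0.05,"dy": 0,"dz": -0.23,"ax": 0,"ay": 0,"az": 0},
  {"gripper": 0,"dx": -0.05,"dy": 0.08,"dz": -0.3,"ax": 0,"ay": 0,"az": 0},
  {"gripper": 0,"dx": -0.05,"dy": 0.16,"dz": -0.35,"ax": 0,"ay": 0,"az": 0},
  {"gripper": 0,"dx": -0.05,"dy": 0.25,"dz": -0.35,"ax": 0,"ay": 0,"az": 0},
  {"gripper": 0,"dx": -0.05,"dy": 0.34,"dz": -0.35,"ax": 0,"ay": 0,"az": 0},
  {"gripper": 0,"dx": -0.05,"dy": 0.43,"dz": -0.35,"ax": 0,"ay": 0,"az": 0},
  {"gripper": 0,"dx": -0.05,"dy": 0.52,"dz": -0.35,"ax": 0,"ay": 0,"az": 0},
  {"gripper": 0,"dx": -0.05,"dy": 0.52,"dz": -0.35,"ax": 0,"ay": 0,"az": 0},
  {"gripper": 0,"dx": -0.05,"dy": 0.52,"dz": -0.35,"ax": 0,"ay": 0,"az": 0},
  {"gripper": 0,"dx": -0.05,"dy": 0.52,"dz": -0.35,"ax": 0,"ay": 0,"az": 0},
])

```text
time: 13.23
eef_pos: [0.5318, -0.2959, 0.2694]
orientation: [[0.991, 0.136, -0.001], [0.136, -0.991, 0.001], [-0.001, -0.001, -1.0]]
ft_force: [-0.1, 0.7, -0.4]
finger_gap: -0.002
gripper_force: 0.0
```

```bash
python3 - <<'E'
from rig import eyes
from fit import *
o={n:eyes.capture(n) for n in ["top","scene"]};pickle.dump(o,open("c6.pkl","wb"))
w=np.hstack([crop(o["top"],225,130,130,180,3),crop(o["scene"],150,100,130,180,3)])
cv2.imwrite("pics/c6.png",cv2.convertScaleAbs(w,alpha=1.3))
E
```

```text
(no output)
```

View pics/c6.png

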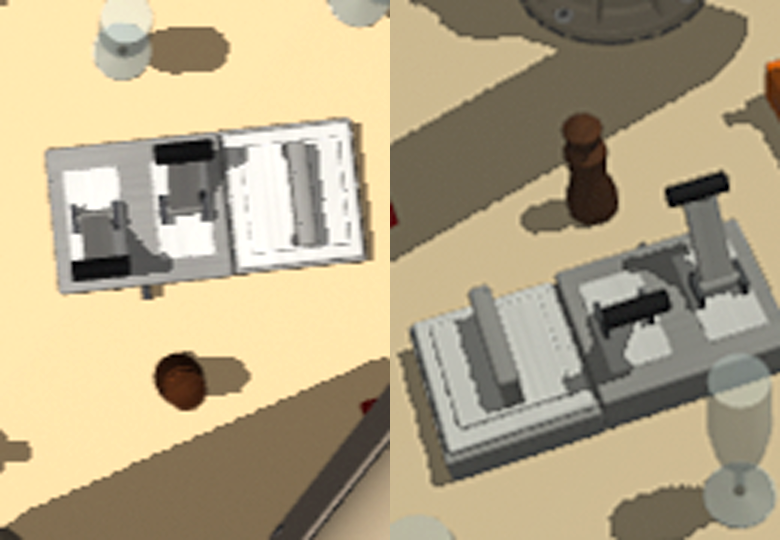

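The right handle's grip at (184,152) is on, the left one's at (101,268) is off, and the dish is still flush. Before handing in, a quick numeric check of the dish pose relative to the unit.

```bash
python3 - <<'E'
from fit import *
np.set_printoptions(precision=4,suppress=True)
o=pickle.load(open("c6.pkl","rb"));T=o["top"];q=lambda a:px(a,225,130,3)
u,r=fit([(T,U,q([[47,150],[217,132],[234,275],[64,293]]))],[.508,-.035,.137]);print("unit",u,abs(r).max())
e=[ray(T,p,.096) for p in q([[302,142],[315,244]])];d=(e[0]+e[1])[:2]/2-u[:2];c,s=np.cos(u[2]),np.sin(u[2])
print("dish in unit",c*d[0]+s*d[1],-s*d[0]+c*d[1],"yaw diff",np.arctan2(e[0][1]-e[1][1],e[0][0]-e[1][0])-u[2],"len",np.linalg.norm(e[0]-e[1]))
E
```

```text
unit [ 0.5071 -0.0373  0.1391] 1.0399648737222833
dish in unit -0.00014681475694193133 -0.16455901176379703 yaw diff 0.007776586715731781 len 0.10120236174637126
```

The lateral figure of 164.6 mm is close to the 165 mm limit, and the fit has about 2 mm of error. I'll cross-check with the closer wrist view (c4) against the pressed TCP position.

```bash
python3 - <<'E'
from rig import eyes
from fit import *
np.set_printoptions(precision=4,suppress=True)
c=pickle.load(open("c4.pkl","rb"))["wrist"];q=lambda a:px(a,0,0,1.5625)
e=[ray(c,p,.096) for p in q([[403,187],[402,343]])];m=(e[0]+e[1])/2;print("bar centre",m,"pressed tcp .5306 -.1929")
n=np.array([-.1372,.9905])
g=[ray(c,p,.05)[:2] for p in q([[307,158],[312,345]])];print("unit end edge",g,"bar->end dist",[(p-m[:2])@n for p in g])
v=eyes.capture("wrist");pickle.dump(v,open("w7.pkl","wb"))
a=crop(c,185,90,100,140,4);b=crop(v,0,40,100,140,4)
cv2.imwrite("pics/c7.png",cv2.convertScaleAbs(np.hstack([a,b]),alpha=1.5,beta=10))
E
```

```text
bar centre [ 0.531  -0.1924  0.096 ] pressed tcp .5306 -.1929
unit end edge [array([ 0.5895, -0.1179]), array([ 0.4518, -0.1334])] bar->end dist [np.float64(0.06584580901359599), np.float64(0.06934065976000418)]
```

View pics/c7.png

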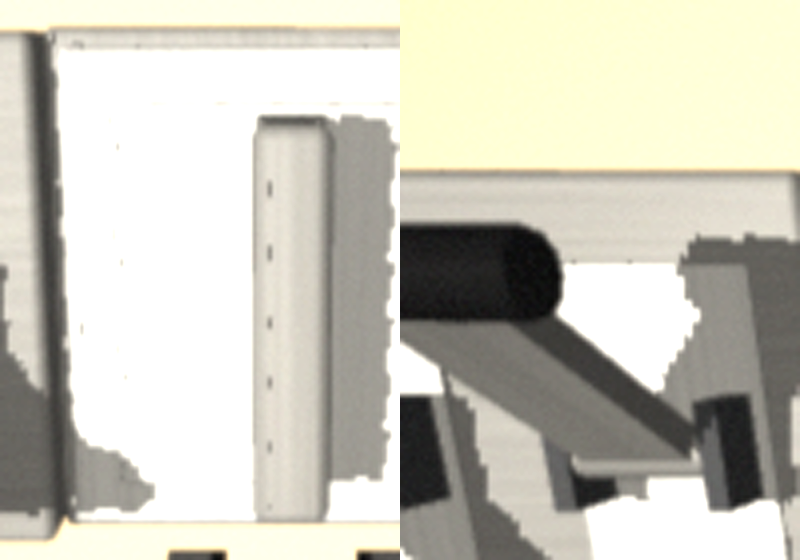

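The bar stands within 0.6 mm of where it was pressed against the unit, and the seam is closed, so the dish is flush. Handing in.

```bash
python3 -c "
from rig import ticket
print(ticket.hand_in())"
```

```text
the job is handed in; nothing more can be done
None
```

Job handed in; no verdict was returned: the dish sits flush, square and centred against the unit's -y end, only the handle next to it is on, and nothing I saw in the images suggests any bystander moved.

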